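# Slide a specimen block under the spring flap of a viewing stage

### The arm

A 7-joint arm with a two-finger parallel gripper is mounted at the origin on the work surface. World frame = base frame: x ahead of the robot, y to its left, z up, the work surface at z = 0. Lengths are in mm, angles in rad, forces in N, time in s.
With the tool pointing down it reaches from about 400 to 875 mm from the base axis. Payload 4.4 kg.
Tool frame: the origin (TCP) lies at the very end of the fingers, on their centre line; the grasp point (between the pads) lies 19 mm behind it; z points along the fingers, y is the line along which they close (so a half turn about z gives the same grasp; the last joint's range is limited). The gripper opens to 85 mm and grips with 20 to 120 N. Pads are 22 mm wide; open, the fingers measure 114 mm over their backs; the gripper's body (76 mm by 85 mm) begins 54 mm behind the grasp point. The pads swing forward as they close: fully open they stand 13 mm farther back than shut.
Start: joints at [-1.38, 0.628, 0.038, 1.517, -0.027, 0.996, -0.02], TCP at [165.066, 628.706, 231.313] pointing down, gripper open.
Joint ranges: [-3.06, 3.06], [-0.37, 2.12], [-1.25, 1.32], [0.18, 2.47], [-1.1, 4.24], [0.23, 1.98], [-2.94, 2.94]. Speed limits (rad/s): [2.57, 2.57, 3.14, 3.14, 3.14, 3.14, 3.14].

### API

Orientations are given as [roll, pitch, yaw] about the fixed x, y, z axes, in that order (R = Rz(yaw) Ry(pitch) Rx(roll)).
In Python, from cell import ctrl gives the robot as it stands.
- The arm moves only by the tool jog_arm, never from a script. Its argument "plan" is a list of rows, each an object of numbers: "tx", "ty", "tz": the shift along the tool's x, y, z as a fraction of full scale; "wx", "wy", "wz": the turn, a rotation vector about the tool's x, y, z as a fraction of full scale; "claw": the closure, from 0 (fully open) to 1 (shut). In form: [{"tx": .., "ty": .., "tz": .., "wx": .., "wy": .., "wz": .., "claw": ..}, ...]. A call has 1 to 12 rows; each row is the pose to reach, as a shift and turn from the pose commanded when the call began, along the tool's axes at that moment; what a row does not reach only later rows make up. Full scale, the value 1, is 300 mm for a shift and 90 degrees for a turn. A row lasts 1/10 s, in which the tool goes at most 50 mm and 8.59 degrees, less where a joint would pass 70% of its speed; a pose out of reach is approached as far as the arm can. A call with a number of a shift or a turn outside -1 to 1 is refused whole. A call with a gripper value outside its range is refused whole. The fingers move at their own pace and stop on an object; the grip force is fixed at half the most. Time passes only in rows, so rows that repeat a pose let the fingers close. It gives the time, the measured TCP pose, the force, the opening and the grip force at its end, in the units of the state.
- ctrl.read_state(): the state, without advancing time (a new reading comes with each control period).
- ctrl.get_image(name): name is "side" or "top"; returns a dict with "img" (384x512x3 uint8, red, green, blue), "depth" (384x512 float32, mm along the optical axis (not along the pixel's ray), 0 where there is no reading), "fx", "fy", "cx", "cy" (pixels), "distortion" ([k1, k2, p1, p2, k3] as OpenCV has them; the pictures are not rectified), "position" and "orientation" of the camera in the world. Camera axes: x right, y down, z forward; pixel columns grow to the right and rows downward; lengths in mm; the calibration is good to about 2 mm. A picture is of the moment at which its call begins.
- ctrl.finish_job(): hands the job in; it is judged then, once.
Trained networks look in a picture, given as the dict that the camera call returned (one of the last four; its "shot" number tells which), for a name from the list of things; names that differ only in an ending like _2 or _b are one class to them, and where a whole thing is asked for, a point or a joint stands for the part that bears it (a point fixed in the world has none). Each returns a list of dicts, best first, with "score" (0 to 1); they miss things now and then, are a little off and sometimes report something else, mostly with a low value. They report only what shows in the picture. A call takes as long as a camera call. They do not tell look-alikes from the thing itself.
- ctrl.trace(picture, thing): "pixels" (384x512 bool, what is visible of it) and "extent" ([centre column, centre row, width, height] in pixels, round what is visible of it).
The state is a dict: "clock": time; "qpos": joint angles; "qd": joint speeds; "tau": joint torques, N m; "eef_pos": TCP position; "tool_rot": TCP orientation; "force": force on the tool from outside, world axes, zero at the start; "torque": the same for the moment, N m; "width": finger opening in mm; "gripper_force": force on a finger pad.
Only numpy, scipy, OpenCV 4.12 (cv2) and the standard library are available. Lean on these libraries where they do the work, as an engineer would, in place of code of your own. Each camera call takes 0.05 s, during which the arm holds its last target. There are 200 camera calls.

### The job

On the white viewing stage, press the wide finger plate down with one fingertip so that the spring-closed flap rises before the specimen block gets to it, and keep it held open while the other fingertip pushes the block along the lane, under the flap, fully home against the back stop. Then let go, so that the flap closes onto the block and holds it there, and move clear. Only push the block, never lift or tip it, and leave the other things on the bench where they stand.

Things in the scene. Friction and masses are not known exactly. Their poses are not given: they have to be found in the camera images.
- stage: White viewing stage fixed to the bench. Origin on the bench, on the lane's centre line, under the front edge of the flap; +x along the lane the way the block is pushed, +y to the finger plate's side. In this frame (mm) the 8 mm thick base spans x -195 to 115, y -50 to 50; a camera box 60 high over the bench fills x 42 to 110. All 'stage' mm below are in this frame.
- lane_mouth (a point): On the base top, lane centre line, at the open front end of the lane, stage x = -180. Steel lane walls, 66 mm apart and 12 mm high over the base, run from here to the back stop; between them stands nothing but the block.
- hinge (a point): Middle of the flap's hinge rod, 8 mm thick, parallel to the lane at stage y = 38, z = 46, over x = -191 to 51. It is carried only by a bearing post at each end, 54 mm high over the bench; the block passes beneath it.
- flap (a joint): Turn of the one-piece rocker (finger plate and flap on one rod), rad: 0 closed, grows as the plate is pressed and the flap rises, stop at 0.45. A spring shuts it: 0.12 N m at 0, 0.22 at 0.4 (5 N on the plate 45 mm from the rod). The block is barred below 0.24, passes safely above 0.28. Closed onto the block it rests at about 0.22. At 0.45 the flap's highest edge is 75 mm over the bench.
- plate_top (a point): Centre of the top of the finger plate, aluminium, 155 mm along the lane x 74 mm, 3 mm thick; at rest level, stage x -185 to -30, y 44 to 118, z = 40. Pressed, its outer edge tips down: turned by a, a point of the top r mm in y from the rod has z = 46 - 6 cos a - r sin a (mm over the bench); this point has r = 43. A fingertip kept pressed on it can slide along it.
- flap_foot (a point): Lowest point, front end, of the rubber foot hanging under the flap: closed, at stage x = 0, y = -13, 18 mm over the base, barring the 30 mm high block. The flap, a plain aluminium sheet, covers the lane at stage x 0 to 45, y -22 to 38.
- stop_face (a point): On the base top (z = 8), lane centre line, at the face of the back stop, stage x = 33; the stop is 14 mm high over the base.
- block: Specimen block: a dark beetle cast in pale clear resin on a wooden foot, 75 mm (its x, along the lane) x 60 x 30 mm high, about 0.16 kg. Origin at the centre of its underside. It starts between the lane walls on the base, 49 to 80 mm short of the flap. Fully home its origin is at stage x = -4.5 and its rear 42 mm sticks out in front of the flap.
- weight: Bystander: brass weight, diameter 32 mm, 32 mm high.
- petri: Bystander: closed clear dish, diameter 60 mm, 14 mm high.
- chip: Bystander: small specimen block 45 x 30 x 20 mm, off the stage, not to be used.
- jar: Bystander: amber jar with a white cap, diameter 50 mm, 70 mm high.
- beaker: Bystander: glass beaker, diameter 68 mm, 85 mm high.
- brush: Bystander: brush lying flat, 160 mm long.
- lens: Bystander: hand lens lying flat, rim diameter 52 mm, handle along its -x, 126 mm over all, 8 mm thick.
Mind the look-alikes: they are no part of the job. What is shaped like the block but blue or green is not meant.

How it is judged:
By the outcome, as a careful person would: the job done as asked, in the order asked, and still so for the second after the job is handed in, with the robot touching nothing.
It also fails if it takes over 38 s, if anything falls off the work surface, if the arm or the gripper's body presses on something with over 40 N, if the wrist force passes 120 N, or if a joint passes its speed limit or range.

## Working session

There is one attempt and no reset: what is moved stays moved. The work goes in short steps, Python scripts to look and compute and a tool call to move; the robot and the scene stay as the last step left them, time stands still between calls to the robot, and variables do not carry over. Pictures are saved under pics/ and viewed, at most 10 in all, crops included, and the job is handed in when it is done.

Besides the shell and the picture viewer there is one more tool, called after "Request:" as name([rows], argument=value, ...), one row to a line, values as JSON. jog_arm: Moves the arm, as the interface text tells. Shift numbers are shares of 300 mm and turn numbers shares of 90 degrees, none past 1 either way. Its arguments: {"type":"object","properties":{"plan":{"type":"array"}},"required":["plan"]}

```bash
ls; mkdir -p pics; cat > h.py <<'E'
import numpy as np,cv2
from cell import ctrl
from scipy.spatial.transform import Rotation as R
def rot(o):
    o=np.array(o,float)
    if o.shape==(3,3): return o
    if o.size==4: return R.from_quat(o).as_matrix()
    return R.from_euler('xyz',o).as_matrix()
def cloud(p):
    K=np.array([[p['fx'],0,p['cx']],[0,p['fy'],p['cy']],[0,0,1.]])
    v,u=np.mgrid[:384,:512]
    n=cv2.undistortPoints(np.stack([u,v],-1).reshape(-1,1,2).astype(float),K,np.array(p['distortion'],float)).reshape(384,512,2)
    d=p['depth'].astype(float)
    c=np.dstack([n*d[...,None],d])
    return c@rot(p['orientation']).T+np.array(p['position'])
E
python3 - <<'E'
from h import *
s=ctrl.read_state(); print({k:np.round(s[k],3).tolist() for k in s})
ims=[]
for n in('top','side'):
    p=ctrl.get_image(n); print(n,p['position'],p['orientation'])
    W=cloud(p); ok=p['depth']>0
    cv2.imwrite(f'pics/{n}0.png',p['img'][...,::-1])
    np.savez(f'{n}0.npz',W=W,ok=ok,img=p['img'])
    for t in ['stage','plate_top','flap_foot','block','weight','petri','chip','jar','beaker','brush','lens']:
        for r in ctrl.trace(p,t)[:3]:
            m=r['pixels']&ok
            if m.sum()>5: print(n,t,round(r['score'],2),np.round(r['extent']).tolist(),np.round(np.median(W[m],0)).tolist(), np.round(np.percentile(W[m],[2,98],axis=0)).tolist(), p['img'][m].mean(0).round().tolist())
E
```

```text
pics
{'clock': 0.0, 'qpos': [-1.38, 0.629, 0.038, 1.518, -0.027, 0.996, -0.02], 'qd': [0.001, 0.001, 0.001, 0.002, 0.0, -0.0, -0.0], 'tau': [-0.001, -56.339, 1.226, -19.343, 0.011, 0.011, 0.0], 'eef_pos': [164.936, 628.091, 230.392], 'tool_rot': [-3.14, 0.0, 2.885], 'force': [-0.118, -0.227, -0.705], 'torque': [0.029, -0.057, -0.041], 'gripper_force': 0.0, 'width': 85.427}
top [491.14224981  16.54781319 844.87777847] [-3.02784663 -0.03752521 -1.56747091]
top stage 0.62 [397.0, 217.0, 24.0, 76.0] [557.0, -317.0, 18.0] [[463.0, -337.0, 8.0], [616.0, -298.0, 22.0]] [165.0, 155.0, 145.0]
top plate_top 0.84 [273.0, 196.0, 66.0, 118.0] [556.0, -44.0, 40.0] [[467.0, -105.0, 37.0], [692.0, 7.0, 50.0]] [204.0, 204.0, 207.0]
top flap_foot 0.82 [276.0, 197.0, 65.0, 117.0] [554.0, -44.0, 40.0] [[467.0, -107.0, 37.0], [692.0, 7.0, 50.0]] [205.0, 204.0, 207.0]
top block 0.95 [356.0, 293.0, 46.0, 38.0] [384.0, -212.0, 29.0] [[348.0, -251.0, 13.0], [420.0, -173.0, 32.0]] [41.0, 101.0, 193.0]
top block 0.81 [258.0, 294.0, 40.0, 46.0] [379.0, -16.0, 29.0] [[339.0, -53.0, 5.0], [419.0, 20.0, 32.0]] [50
[... 3076 characters left out ...]
0], [757.0, 2.0, 60.0]] [192.0, 192.0, 191.0]
side beaker 0.31 [277.0, 230.0, 131.0, 65.0] [556.0, -44.0, 40.0] [[470.0, -110.0, 37.0], [693.0, 8.0, 50.0]] [201.0, 205.0, 204.0]
side brush 0.88 [350.0, 361.0, 73.0, 44.0] [566.0, -319.0, 18.0] [[508.0, -338.0, 12.0], [616.0, -299.0, 22.0]] [162.0, 160.0, 157.0]
side brush 0.25 [283.0, 258.0, 54.0, 48.0] [560.0, -113.0, 37.0] [[526.0, -139.0, 13.0], [601.0, -78.0, 39.0]] [178.0, 164.0, 134.0]
side lens 0.79 [194.0, 205.0, 50.0, 36.0] [492.0, 95.0, 7.0] [[414.0, 78.0, -1.0], [525.0, 127.0, 10.0]] [103.0, 111.0, 112.0]
side lens 0.58 [275.0, 226.0, 130.0, 63.0] [558.0, -44.0, 40.0] [[468.0, -110.0, 8.0], [694.0, 9.0, 50.0]] [198.0, 201.0, 200.0]
```

View pics/top0.png

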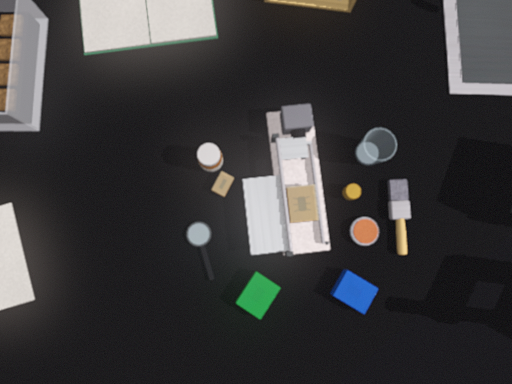

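View pics/side0.png

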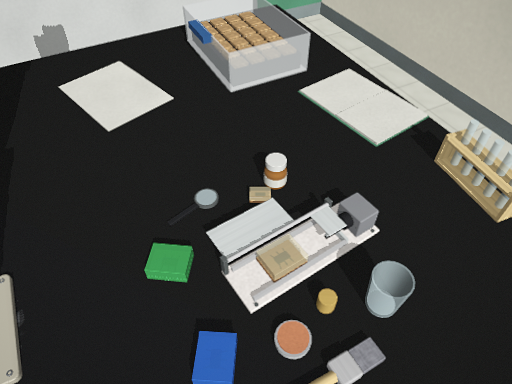

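The views agree. In the top view the stage runs up the picture, from (310,250) to (285,112), with the plate on its left around (262,215) and the real, pale block at (303,204). The blue and green blocks are the look-alikes, and nothing stands over the plate. Next I'll fit the stage pose.

```bash
cat > fit.py <<'E'
from h import *
P={}
for n in('top','side'):
    d=np.load(n+'0.npz'); W,ok,img=d['W'],d['ok'],d['img'].astype(int)
    Q=W[ok]; C=img[ok]
    b=(abs(Q[:,0]-590)<160)&(Q[:,1]>-165)&(Q[:,1]<30)
    Q,C=Q[b],C[b]
    sat=C[:,0]-C[:,2]
    def rect(m,t):
        q=Q[m][:,:2].astype(np.float32)
        # keep the largest cluster
        g=np.zeros((400,300),np.uint8); ij=((q-[400,-200])).astype(int); g[ij[:,0].clip(0,399),ij[:,1].clip(0,299)]=255
        g=cv2.morphologyEx(g,cv2.MORPH_CLOSE,np.ones((7,7)))
        g=cv2.morphologyEx(g,cv2.MORPH_OPEN,np.ones((9,9)))
        k,l,s,_=cv2.connectedComponentsWithStats(g); i=1+s[1:,4].argmax()
        r=cv2.minAreaRect(np.argwhere(l==i).astype(np.float32))
        print(n,t,np.round(np.add(r[0],[400.5,-199.5]),1),np.round(r[1],1),round(r[2],2)); return r
    rect((abs(Q[:,2]-40)<3)&(abs(sat)<20),'plate')
    rect((abs(Q[:,2]-38)<4)&(sat>20),'block')
    rect((abs(Q[:,2]-60)<3),'box')
E
python3 fit.py
```

```text
top plate [540.3 -29.6] [154.9  76.2] 6.71
top block [ 563.6 -106.1] [74.4 58.5] 5.81
top box [732.6 -95.7] [33.1 58.7] 1.97
side plate [541.1 -27.2] [156.5  73.2] 7.59
side block [ 564.3 -107.6] [74.5 60.2] 6.12
side box [731.5 -94.5] [60. 34.] 90.0
```

Request:
jog_arm([
  {"tx": -0.9,"ty": -0.9,"tz": 0,"claw": 0},
  {"tx": -0.9,"ty": -0.9,"tz": 0,"claw": 0},
  {"tx": -0.9,"ty": -0.9,"tz": 0,"claw": 0},
  {"tx": -0.9,"ty": -0.9,"tz": 0,"claw": 0},
  {"tx": -0.9,"ty": -0.9,"tz": 0,"claw": 0},
  {"tx": -0.9,"ty": -0.9,"tz": 0,"claw": 0},
  {"tx": -0.9,"ty": -0.9,"tz": 0,"claw": 0},
  {"tx": -0.9,"ty": -0.9,"tz": 0,"claw": 0},
  {"tx": -0.9,"ty": -0.9,"tz": 0,"claw": 0},
  {"tx": -0.9,"ty": -0.9,"tz": 0,"claw": 0},
])

```text
invalid input at $.plan[0]: expected keys tx, ty, tz, wx, wy, wz, claw
```

Request:
jog_arm([
  {"tx": -0.9,"ty": -0.9,"tz": 0,"wx": 0,"wy": 0,"wz": -0.24,"claw": 0},
  {"tx": -0.9,"ty": -0.9,"tz": 0,"wx": 0,"wy": 0,"wz": -0.24,"claw": 0},
  {"tx": -0.9,"ty": -0.9,"tz": 0,"wx": 0,"wy": 0,"wz": -0.24,"claw": 0},
  {"tx": -0.9,"ty": -0.9,"tz": 0,"wx": 0,"wy": 0,"wz": -0.24,"claw": 0},
  {"tx": -0.9,"ty": -0.9,"tz": 0,"wx": 0,"wy": 0,"wz": -0.24,"claw": 0},
  {"tx": -0.9,"ty": -0.9,"tz": 0,"wx": 0,"wy": 0,"wz": -0.24,"claw": 0},
  {"tx": -0.9,"ty": -0.9,"tz": 0,"wx": 0,"wy": 0,"wz": -0.24,"claw": 0},
  {"tx": -0.9,"ty": -0.9,"tz": 0,"wx": 0,"wy": 0,"wz": -0.24,"claw": 0},
  {"tx": -0.9,"ty": -0.9,"tz": 0,"wx": 0,"wy": 0,"wz": -0.24,"claw": 0},
  {"tx": -0.9,"ty": -0.9,"tz": 0,"wx": 0,"wy": 0,"wz": -0.24,"claw": 0},
])

```text
clock: 2.2
eef_pos: [358.1, 298.8, 231.6]
tool_rot: [3.141, 0.0, -3.023]
force: [0.5, 0.7, -0.4]
width: 85.4
gripper_force: 0.0
```

Request:
jog_arm([
  {"tx": -0.32,"ty": -1,"tz": 0.2,"wx": 0,"wy": 0,"wz": 0,"claw": 0},
  {"tx": -0.32,"ty": -1,"tz": 0.2,"wx": 0,"wy": 0,"wz": 0,"claw": 0},
  {"tx": -0.32,"ty": -1,"tz": 0.2,"wx": 0,"wy": 0,"wz": 0,"claw": 0},
  {"tx": -0.32,"ty": -1,"tz": 0.2,"wx": 0,"wy": 0,"wz": 0,"claw": 0},
  {"tx": -0.32,"ty": -1,"tz": 0.2,"wx": 0,"wy": 0,"wz": 0,"claw": 0},
  {"tx": -0.32,"ty": -1,"tz": 0.2,"wx": 0,"wy": 0,"wz": 0,"claw": 0},
  {"tx": -0.32,"ty": -1,"tz": 0.2,"wx": 0,"wy": 0,"wz": 0,"claw": 0},
  {"tx": -0.32,"ty": -1,"tz": 0.2,"wx": 0,"wy": 0,"wz": 0,"claw": 0},
  {"tx": -0.32,"ty": -1,"tz": 0.2,"wx": 0,"wy": 0,"wz": 0,"claw": 0},
])

```text
clock: 3.1
eef_pos: [488.9, 14.5, 171.1]
tool_rot: [3.14, -0.0, -3.02]
force: [-0.6, 1.7, 0.1]
width: 85.5
gripper_force: 0.0
```

Request:
jog_arm([
  {"tx": 0,"ty": -0.265,"tz": 0.26,"wx": 0,"wy": 0,"wz": 0,"claw": 0},
  {"tx": 0,"ty": -0.265,"tz": 0.26,"wx": 0,"wy": 0,"wz": 0,"claw": 0},
  {"tx": 0,"ty": -0.265,"tz": 0.26,"wx": 0,"wy": 0,"wz": 0,"claw": 0},
  {"tx": 0,"ty": -0.265,"tz": 0.26,"wx": 0,"wy": 0,"wz": 0,"claw": 0},
  {"tx": 0,"ty": -0.265,"tz": 0.26,"wx": 0,"wy": 0,"wz": 0,"claw": 0},
])

```text
clock: 3.6
eef_pos: [499.0, -63.4, 94.0]
tool_rot: [3.14, 0.001, -3.018]
force: [0.6, 1.4, 0.2]
width: 85.5
gripper_force: 0.0
```

```bash
python3 - <<'E'
from h import *
s=ctrl.read_state(); print(s['clock'],np.round(s['eef_pos'],1),np.round(s['tool_rot'],3),np.round(s['force'],1))
yaw=np.deg2rad(7); S=np.array([[np.cos(yaw),-np.sin(yaw)],[np.sin(yaw),np.cos(yaw)]]); O=np.array([657.3,-95.7])
print('tcp stage',(np.array(s['eef_pos'])[:2]-O)@S)
p=ctrl.get_image('side'); W=cloud(p); 
st=(W[...,:2]-O)@S
im=p['img'][...,::-1].copy()
cv2.imwrite('pics/side1.png',cv2.resize(im[130:330,180:400],None,fx=3,fy=3))
# points near the fingers
for lo,hi in((-40,30),(70,130)):
    m=(p['depth']>0)&(st[...,0]>-200)&(st[...,0]<-110)&(st[...,1]>lo)&(st[...,1]<hi)&(W[...,2]>60)&(W[...,2]<150)
    q=np.c_[st[m],W[m][:,2]]
    if len(q): 
        print(len(q),'minz',np.sort(q[:,2])[:8].round(),np.percentile(q,[2,50,98],axis=0).round())
        t=q[q[:,2]<q[:,2].min()+15]; print(np.percentile(t,[2,50,98],axis=0).round())
E
```

```text
3.6 [499.  -63.4  94. ] [ 3.140e+00  1.000e-03 -3.018e+00] [0.6 1.4 0.2]
tcp stage [-153.21983332   51.31387327]
109 minz [106. 108. 110. 111. 111. 112. 113. 113.] [[-163.   -6.  110.]
 [-160.    0.  125.]
 [-147.    7.  146.]]
[[-163.   -6.  107.]
 [-159.   -1.  118.]
 [-147.    8.  121.]]
160 minz [106. 107. 107. 108. 108. 108. 109. 109.] [[-164.   92.  108.]
 [-156.   94.  126.]
 [-144.   99.  145.]]
[[-163.   92.  107.]
 [-153.   94.  114.]
 [-142.   98.  121.]]
```

View pics/side1.png

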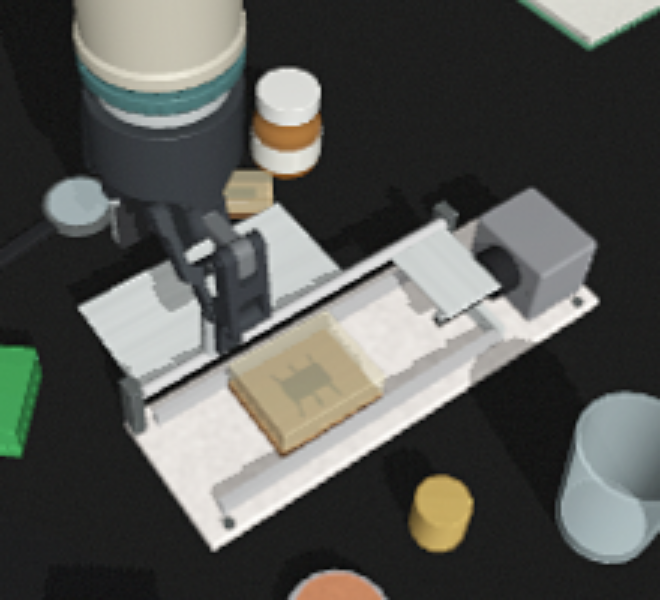

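The finger tips sit 13 mm above the TCP, as expected when open. The lane finger is clear behind the block and the outer finger is over the plate, so I'm pressing down.

Request:
jog_arm([
  {"tx": 0,"ty": 0,"tz": 0.13,"wx": 0,"wy": 0,"wz": 0,"claw": 0},
  {"tx": 0,"ty": 0,"tz": 0.2,"wx": 0,"wy": 0,"wz": 0,"claw": 0},
  {"tx": 0,"ty": 0,"tz": 0.23,"wx": 0,"wy": 0,"wz": 0,"claw": 0},
  {"tx": 0,"ty": 0,"tz": 0.26,"wx": 0,"wy": 0,"wz": 0,"claw": 0},
  {"tx": 0,"ty": 0,"tz": 0.29,"wx": 0,"wy": 0,"wz": 0,"claw": 0},
  {"tx": 0,"ty": 0,"tz": 0.29,"wx": 0,"wy": 0,"wz": 0,"claw": 0},
  {"tx": 0,"ty": 0,"tz": 0.29,"wx": 0,"wy": 0,"wz": 0,"claw": 0},
])

```text
clock: 4.35
eef_pos: [499.4, -65.6, 6.9]
tool_rot: [3.141, 0.002, -3.021]
force: [1.5, 1.4, 3.4]
width: 85.3
gripper_force: 1.7
```

```bash
cat > look.py <<'E'
import sys
from h import *
s=ctrl.read_state(); print(s['clock'],np.round(s['eef_pos'],1),np.round(s['tool_rot'],3),np.round(s['force'],1))
yaw=np.deg2rad(7); S=np.array([[np.cos(yaw),-np.sin(yaw)],[np.sin(yaw),np.cos(yaw)]]); O=np.array([657.3,-95.7])
print('tcp stage',(np.array(s['eef_pos'])[:2]-O)@S)
p=ctrl.get_image('side'); W=cloud(p); st=(W[...,:2]-O)@S; ok=p['depth']>0
cv2.imwrite(f'pics/{sys.argv[1]}.png',cv2.resize(p['img'][130:330,180:400,::-1],None,fx=3,fy=3))
x,y,z=st[...,0],st[...,1],W[...,2]
m=ok&(x>5)&(x<38)&(y>-25)&(y<30)&(z>35)&(z<90)
c=np.polyfit(y[m],z[m],1); print('flap slope angle',np.arctan(c[0]),'z at y=-22',np.polyval(c,-22),m.sum())
m=ok&(x>-185)&(x<-40)&(y>55)&(y<112)&(z<45)&(z>3)
c=np.polyfit(y[m],z[m],1); print('plate angle',-np.arctan(c[0]))
t=p['img'].astype(int); m=ok&(abs(y)<31)&(x<30)&(x>-140)&(z>33)&(z<41)&(t[...,0]-t[...,2]>20)
print('block top x,y range',np.percentile(x[m],[1,99]).round(1),np.percentile(y[m],[1,99]).round(1),m.sum())
E
python3 look.py side2
```

```text
4.35 [499.4 -65.6   6.9] [ 3.141e+00  2.000e-03 -3.021e+00] [1.5 1.4 3.4]
tcp stage [-153.02744242   49.10387404]
flap slope angle -0.19170625485350828 z at y=-22 61.501435788945194 358
plate angle 0.3087277716332144
block top x,y range [-130.   -57.6] [-30.2  29. ] 1020
```

View pics/side2.png

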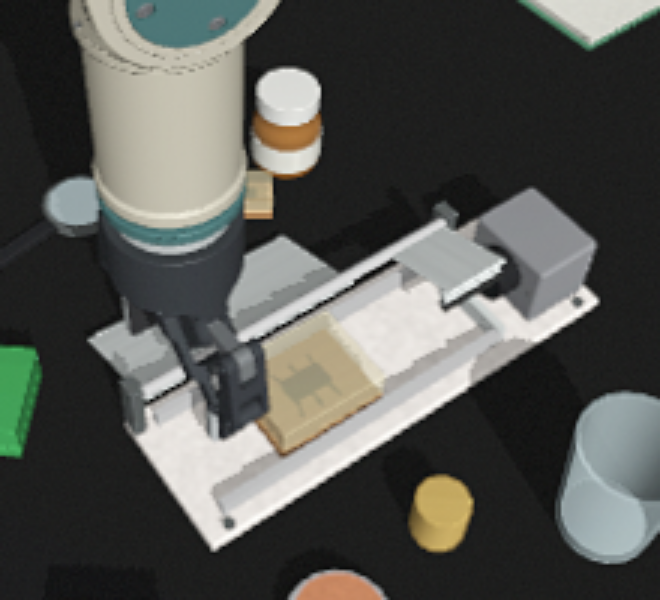

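The lane finger is at (245,390) right behind the block, and the flap at (450,265) is lifted. I'll check the angle more robustly.

```bash
cat > ang.py <<'E'
from h import *
yaw=np.deg2rad(7); S=np.array([[np.cos(yaw),-np.sin(yaw)],[np.sin(yaw),np.cos(yaw)]]); O=np.array([657.3,-95.7])
def ang(W,ok,t):
    st=(W[...,:2]-O)@S; x,y,z=st[...,0],st[...,1],W[...,2]
    for nm,m,sg in(('flap',ok&(x>6)&(x<36)&(y>-19)&(y<24)&(z>44)&(z<85),-1),('plate',ok&(x>-110)&(x<-40)&(y>50)&(y<110)&(z<45)&(z>8),-1)):
        Y,Z=y[m],z[m]
        for _ in range(5):
            c=np.polyfit(Y,Z,1); e=abs(Z-np.polyval(c,Y)); k=e<max(1.5,1.5*np.median(e)); Y,Z=Y[k],Z[k]
        print(t,nm,len(Y),'a',-np.arctan(c[0]).round(3),'z@-15',np.polyval(c,-15).round(1),'z@80',np.polyval(c,80).round(1))
if __name__=='__main__':
    for n in('top','side'):
        d=np.load(n+'0.npz'); ang(d['W'],d['ok'],n+'0')
        p=ctrl.get_image(n); ang(cloud(p),p['depth']>0,n)
E
python3 ang.py
```

```text
top0 flap 210 a 0.012 z@-15 46.6 z@80 45.5
top0 plate 711 a 0.001 z@-15 39.8 z@80 39.8
top flap 235 a 0.347 z@-15 65.1 z@80 30.7
top plate 636 a 0.351 z@-15 58.5 z@80 23.7
side0 flap 245 a 0.002 z@-15 45.9 z@80 45.7
side0 plate 749 a 0.001 z@-15 39.5 z@80 39.4
side flap 164 a 0.334 z@-15 64.4 z@80 31.4
side plate 446 a 0.355 z@-15 58.7 z@80 23.5
```

The flap stands at 0.35 rad, safely open, so now the push.

Request:
jog_arm([
  {"tx": -0.025,"ty": 0,"tz": 0.003,"wx": 0,"wy": 0,"wz": 0,"claw": 0},
  {"tx": -0.05,"ty": 0,"tz": 0.003,"wx": 0,"wy": 0,"wz": 0,"claw": 0},
  {"tx": -0.075,"ty": 0,"tz": 0.003,"wx": 0,"wy": 0,"wz": 0,"claw": 0},
  {"tx": -0.1,"ty": 0,"tz": 0.003,"wx": 0,"wy": 0,"wz": 0,"claw": 0},
  {"tx": -0.125,"ty": 0,"tz": 0.003,"wx": 0,"wy": 0,"wz": 0,"claw": 0},
  {"tx": -0.15,"ty": 0,"tz": 0.003,"wx": 0,"wy": 0,"wz": 0,"claw": 0},
])

```text
clock: 5.1
eef_pos: [543.7, -60.7, 5.2]
tool_rot: [3.141, -0.0, -3.021]
force: [-3.1, 1.8, 3.0]
width: 85.5
gripper_force: 2.1
```

```bash
python3 look.py side3; python3 - <<'E'
from ang import *
p=ctrl.get_image('top'); ang(cloud(p),p['depth']>0,'top')
E
```

```text
5.1 [543.7 -60.7   5.2] [ 3.141 -0.    -3.021] [-3.1  1.8  3. ]
tcp stage [-108.50952279   48.60313325]
flap slope angle -0.2053377456635358 z at y=-22 62.86122008630488 345
plate angle 0.33349502766016786
block top x,y range [-96.6 -23.7] [-30.   28.8] 804
top flap 228 a 0.379 z@-15 66.5 z@80 28.7
top plate 295 a 0.374 z@-15 59.5 z@80 22.2
```

Request:
jog_arm([
  {"tx": -0.025,"ty": 0,"tz": 0,"wx": 0,"wy": 0,"wz": 0,"claw": 0},
  {"tx": -0.05,"ty": 0,"tz": 0,"wx": 0,"wy": 0,"wz": 0,"claw": 0},
  {"tx": -0.075,"ty": 0,"tz": 0,"wx": 0,"wy": 0,"wz": 0,"claw": 0},
  {"tx": -0.1,"ty": 0,"tz": 0,"wx": 0,"wy": 0,"wz": 0,"claw": 0},
  {"tx": -0.125,"ty": 0,"tz": 0,"wx": 0,"wy": 0,"wz": 0,"claw": 0},
  {"tx": -0.15,"ty": 0,"tz": 0,"wx": 0,"wy": 0,"wz": 0,"claw": 0},
  {"tx": -0.165,"ty": 0,"tz": 0,"wx": 0,"wy": 0,"wz": 0,"claw": 0},
  {"tx": -0.165,"ty": 0,"tz": 0,"wx": 0,"wy": 0,"wz": 0,"claw": 0},
])

```text
clock: 6.0
eef_pos: [593.9, -54.7, 5.6]
tool_rot: [-3.141, 0.003, -3.021]
force: [-1.0, 2.3, 2.8]
width: 85.3
gripper_force: 1.7
```

Request:
jog_arm([
  {"tx": -0.008,"ty": 0,"tz": 0,"wx": 0,"wy": 0,"wz": 0,"claw": 0},
  {"tx": -0.015,"ty": 0,"tz": 0,"wx": 0,"wy": 0,"wz": 0,"claw": 0},
  {"tx": -0.015,"ty": 0,"tz": 0,"wx": 0,"wy": 0,"wz": 0,"claw": 0},
])

```text
clock: 6.3
eef_pos: [596.7, -54.4, 5.4]
tool_rot: [3.142, -0.0, -3.021]
force: [-3.1, 0.9, 2.7]
width: 85.4
gripper_force: 2.0
```

```bash
python3 look.py side4; python3 - <<'E'
from ang import *
p=ctrl.get_image('top'); ang(cloud(p),p['depth']>0,'top')
E
```

```text
6.3 [596.7 -54.4   5.4] [ 3.142 -0.    -3.021] [-3.1  0.9  2.7]
tcp stage [-55.14421313  48.33576955]
flap slope angle -0.023771030584148912 z at y=-22 53.71696946132386 463
plate angle 0.34105186019517114
block top x,y range [-43.3  28.2] [-29.8  24.4] 485Traceback (most recent call last):
  File "<stdin>", line 2, in <module>
  File "ang.py", line 8, in ang
    c=np.polyfit(Y,Z,1); e=abs(Z-np.polyval(c,Y)); k=e<max(1.5,1.5*np.median(e)); Y,Z=Y[k],Z[k]
    raise TypeError("expected non-empty vector for x")
TypeError: expected non-empty vector for x
```

View pics/side4.png

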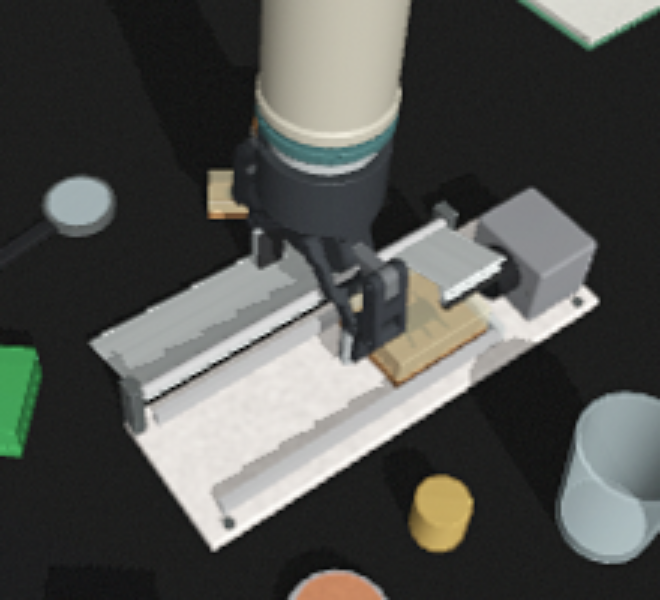

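The block is at (430,330), under the open flap and about 2 mm short. I'll creep on until the force shows the stop.

Request:
jog_arm([
  {"tx": -0.004,"ty": 0,"tz": 0,"wx": 0,"wy": 0,"wz": 0,"claw": 0},
  {"tx": -0.007,"ty": 0,"tz": 0,"wx": 0,"wy": 0,"wz": 0,"claw": 0},
  {"tx": -0.01,"ty": 0,"tz": 0,"wx": 0,"wy": 0,"wz": 0,"claw": 0},
  {"tx": -0.01,"ty": 0,"tz": 0,"wx": 0,"wy": 0,"wz": 0,"claw": 0},
])

```text
clock: 6.8
eef_pos: [598.1, -54.3, 5.2]
tool_rot: [3.141, -0.003, -3.022]
force: [-6.0, 0.5, 5.2]
width: 85.3
gripper_force: 3.8
```

Request:
jog_arm([
  {"tx": -0.005,"ty": 0,"tz": 0,"wx": 0,"wy": 0,"wz": 0,"claw": 0},
  {"tx": -0.01,"ty": 0,"tz": 0,"wx": 0,"wy": 0,"wz": 0,"claw": 0},
  {"tx": -0.01,"ty": 0,"tz": 0,"wx": 0,"wy": 0,"wz": 0,"claw": 0},
])

```text
clock: 7.1
eef_pos: [598.1, -54.5, 4.9]
tool_rot: [3.141, -0.009, -3.024]
force: [-10.6, -0.3, 9.8]
width: 85.2
gripper_force: 6.3
```

```bash
python3 look.py side5
```

```text
7.1 [598.1 -54.5   4.9] [ 3.141 -0.009 -3.024] [-10.6  -0.3   9.8]
tcp stage [-53.70499887  48.12890446]
flap slope angle -0.017727717801842936 z at y=-22 53.629955400780865 456
plate angle 0.349288277669537
block top x,y range [-42.  28.] [-29.7  24.2] 464
```

The block is home: the force is rising with no further motion, and its rear is at stage x = -42. Backing off, then letting the plate up.

Request:
jog_arm([
  {"tx": 0.012,"ty": 0,"tz": 0,"wx": 0,"wy": 0,"wz": 0,"claw": 0},
  {"tx": 0.025,"ty": 0,"tz": 0,"wx": 0,"wy": 0,"wz": 0,"claw": 0},
  {"tx": 0.045,"ty": 0,"tz": 0,"wx": 0,"wy": 0,"wz": 0,"claw": 0},
  {"tx": 0.045,"ty": 0,"tz": -0.01,"wx": 0,"wy": 0,"wz": 0,"claw": 0},
  {"tx": 0.045,"ty": 0,"tz": -0.02,"wx": 0,"wy": 0,"wz": 0,"claw": 0},
  {"tx": 0.045,"ty": 0,"tz": -0.03,"wx": 0,"wy": 0,"wz": 0,"claw": 0},
  {"tx": 0.045,"ty": 0,"tz": -0.05,"wx": 0,"wy": 0,"wz": 0,"claw": 0},
  {"tx": 0.045,"ty": 0,"tz": -0.1,"wx": 0,"wy": 0,"wz": 0,"claw": 0},
  {"tx": 0.045,"ty": 0,"tz": -0.25,"wx": 0,"wy": 0,"wz": 0,"claw": 0},
  {"tx": 0.045,"ty": 0,"tz": -0.4,"wx": 0,"wy": 0,"wz": 0,"claw": 0},
  {"tx": 0.045,"ty": 0,"tz": -0.55,"wx": 0,"wy": 0,"wz": 0,"claw": 0},
  {"tx": 0.045,"ty": 0,"tz": -0.55,"wx": 0,"wy": 0,"wz": 0,"claw": 0},
])

```text
clock: 8.35
eef_pos: [593.5, -56.5, 177.7]
tool_rot: [-3.139, 0.012, -3.022]
force: [0.5, -0.4, -0.0]
width: 85.6
gripper_force: 0.0
```

Request:
jog_arm([
  {"tx": 0.4,"ty": 0,"tz": 0,"wx": 0,"wy": 0,"wz": 0,"claw": 0},
  {"tx": 0.4,"ty": 0,"tz": 0,"wx": 0,"wy": 0,"wz": 0,"claw": 0},
  {"tx": 0.4,"ty": 0,"tz": 0,"wx": 0,"wy": 0,"wz": 0,"claw": 0},
  {"tx": 0.4,"ty": 0,"tz": 0,"wx": 0,"wy": 0,"wz": 0,"claw": 0},
])

```text
clock: 8.75
eef_pos: [466.0, -70.9, 170.7]
tool_rot: [-3.141, -0.004, -3.024]
force: [1.4, 1.8, -0.2]
width: 85.0
gripper_force: 0.0
```

```bash
python3 look.py side6; python3 - <<'E'
from ang import *
p=ctrl.get_image('side'); ang(cloud(p),p['depth']>0,'side')
E
```

```text
8.75 [466.  -70.9 170.7] [-3.141 -0.004 -3.024] [ 1.4  1.8 -0.2]
tcp stage [-186.88945691   47.95853923]
flap slope angle 0.013693487388446925 z at y=-22 49.928401158107114 441
plate angle 0.23145190297114207
block top x,y range [-42.  27.] [-29.5  29.3] 768
side flap 174 a 0.198 z@-15 57.2 z@80 38.1
side plate 680 a 0.23 z@-15 51.5 z@80 29.3
```

View pics/side6.png

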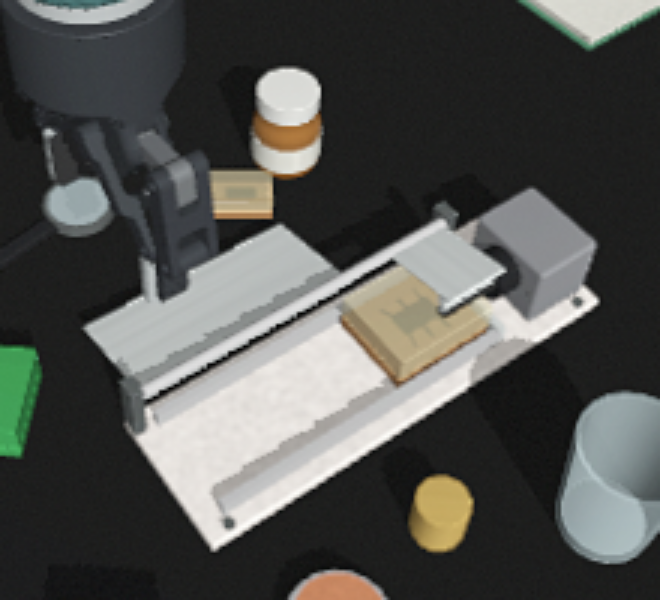

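The flap at (445,270) rests on the block at about 0.22 rad. The block at (415,325) is still home with its rear at -42, the bystanders haven't moved, and the arm is clear.

```bash
python3 -c "
from cell import ctrl
print(ctrl.finish_job())"
```

```text
the job is handed in; nothing more can be done
None
```

Job handed in: the block is fully home against the back stop, the flap is closed onto it (about 0.22 rad), and the arm is clear after 8.75 s on the robot's clock at the last reading.

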